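Feed a row of spacer blocks to the end stop

ROBOT

A 6-joint arm with a two-finger parallel gripper is mounted at the origin on a cart in front of the work surface, level with it; the furniture and walls round the work are solid. World frame = base frame: x ahead of the robot, y to its left, z up, the work surface at z = 0. Lengths are in m, angles in rad, forces in N, time in s.
With the tool pointing down it reaches from about 0.425 to 0.95 m from the base axis. Payload 3.5 kg.
Tool frame: the origin (TCP) lies at the very end of the fingers, on their centre line; the grasp point (between the pads) lies 19 mm behind it; z points along the fingers, y is the direction in which the jaws open and shut (so a half turn about z gives the same grasp; the last joint's range is limited). The gripper opens to 85 mm and grips with 20 to 120 N. Pads are 22 mm wide; open, the fingers measure 114 mm over their backs; the gripper's body (76 mm by 85 mm) begins 54 mm behind the grasp point. The pads swing forward as they close: fully open they stand 13 mm farther back than shut.
Start: joints at [1.074, 0.286, 1.577, -0, 1.279, -0.15], TCP at [0.229, 0.635, 0.231] pointing down, gripper open.
Joint ranges: [-2.77, 2.77], [-0.9, 2.22], [0.21, 2.48], [-1.53, 4.67], [0.24, 2.81], [-2.84, 2.84]. Speed limits (rad/s): [2.79, 2.79, 3.14, 3.14, 3.14, 3.14].

INTERFACE

Orientations are given as a unit quaternion [x, y, z, w].
In Python, from plant import get_state, read_camera, get_calibration, ticket, search_frame, cut_out, pinpoint gives the robot as it stands.
- The arm moves only by the tool move_arm, never from a script. Its argument "plan" is a list that holds one entry, the list of rows, each a list of 7 numbers: the turn, a rotation vector about the tool's x, y, z in degrees, then the shift along the tool's x, y, z in m, then the finger opening in m, from 0 to 0.0854. In form: [[[ax, ay, az, x, y, z, hand], ...]]. A call has exactly 5 rows; each row is the pose to reach, as a shift and turn from the pose measured when the call began, along the tool's axes at that moment; what a row does not reach only later rows make up. A row lasts 1/8 s, in which the tool goes at most 62.5 mm and 10.7 degrees, less where a joint would pass 70% of its speed; a pose out of reach is approached as far as the arm can. A call with a gripper value outside its range is refused whole. The fingers move at their own pace and stop on an object; "force" is the grip in N (left out, the last holds). Time passes only in rows, so rows that repeat a pose let the fingers close, or fill a call up. It gives the time, the measured TCP pose, the force and the opening at its end, in the units of the state.
- get_state(): the state, without advancing time (a new reading comes with each control period).
- read_camera(name): name is "scene" or "top" or "wrist"; returns the picture (420x560x3 uint8, red, green, blue); there is no depth.
- get_calibration(name): a dict with "mtx" (3x3 intrinsics, pixels), "extrinsics" (4x4, takes a point from camera to world coordinates); the wrist camera has in their place "hand_eye" (4x4, takes a point from camera to tool coordinates, whose origin is the TCP and whose axes are the flange's). Camera axes: x right, y up, looking along -z (the intrinsics and any distortion apply to the point x, -y, -z); pixel columns grow to the right and rows downward; lengths in m; the calibration is good to about 2 mm. The wrist camera is an equidistant fisheye: a pixel r from the principal point sees the ray r / f radians off the axis. A picture is of the moment at which its call begins: read the wrist's pose just before it. get_calibration takes no time and is no camera call.
- ticket.sign_off(): hands the job in, once; it reports no verdict.
Trained networks look in the newest picture that a camera, given by its name, has taken for a name from the list of things; names that differ only in an ending like _2 or _b are one class to them, and where a whole thing is asked for, a point or a joint stands for the part that bears it (a point fixed in the world has none). Each returns a list of dicts, best first, with "p" (0 to 1); they miss things now and then, are a little off and sometimes report something else, mostly with a low value. They report only what shows in the picture. A call takes as long as a camera call. They do not tell look-alikes from the thing itself.
- search_frame(camera, query): "centre" ([column, row] in pixels, amid what is visible of it).
- cut_out(camera, query): "pixels" (420x560 bool, what is visible of it) and "centre" ([column, row] in pixels, amid what is visible of it).
- pinpoint(camera, query): "centre" ([column, row] in pixels: a listed point, or the origin of a listed thing).
The state is a dict: "time": time; "qpos": joint angles; "dq": joint speeds; "joint_efforts": joint torques, N m; "eef_pos": TCP position; "tcp_rot": TCP orientation; "contact_force": force on the tool from outside, world axes, zero at the start; "wrist_torque": the same for the moment, N m; "opening": opening from 0.0 (shut) to 1.0 (fully open).
Only numpy, scipy, OpenCV 4.12 (cv2) and the standard library are available. Lean on these libraries where they do the work, as an engineer would, in place of code of your own. Each camera call takes 0.05 s, during which the arm holds its last target.

TASK

Push the one loose spacer block away from the robot across the wooden jig until it sits flat against the far fence, in line behind the row of four; then push it along the rail so that it drives the whole row ahead of it, as one train, fully home against the end stop with no gaps left. Only push, with the fingers touching no block but the loose one: do not lift or tip any block, keep the row together, and leave the tools and the tape roll beside the jig where they lie.

Things in the scene. Friction and masses are not known exactly. Their poses are not given: they have to be found in the camera images.
- feed_jig: Fixed plywood jig board, 130 (x) x 390 (y) x 8 mm thick. Origin: centre of its underside, on the table. Its x axis points away from the robot (turned up to 17 degrees), its y axis along the rail to the end stop, at the robot's left. The rail is a straight channel 43 mm wide, centre line at x = +30 mm. Blocks stand on the board, 8 mm above the table. Tips 21 mm above the table clear both rail bars.
- fence (a point): Point on the inner face (it looks to -x of feed_jig) of the far fence, a fixed aluminium bar along the far side of the rail: at x = +51.5, y = -120 mm of feed_jig, 12 mm above the table. The bar runs from y = -185 to +190 mm of feed_jig, 10 mm thick, its top 16 mm above the table.
- guide_end (a point): Right-hand end of the near guide bar's inner face: x = +8.5, y = -60 mm of feed_jig, 11.5 mm above the table. The bar (10 mm thick, top 15 mm above the table) runs from here to the end stop; a lead-in bent towards the robot goes on to about x = -10, y = -86 mm. To the right of that the board is open on the robot's side: there the loose block lies and is pushed over to the fence.
- stop_face (a point): Centre of the working face of the rigid end stop, a dark steel bar 60 mm wide, top 36 mm above the table, fixed across the left end of the rail. The point is on the face, at x = +30, y = +160 mm of feed_jig, 21 mm above the table; the face looks to -y of feed_jig.
- loose_block: The loose spacer block: plain aluminium, 40 (x) x 30 (y) x 26 mm high, two screw holes in its top, about 0.085 kg, sliding easily (friction about 0.35). Origin: centre of its underside. It starts on the open robot-side part of the board, 54 to 66 mm short of the rail's centre line, y = -112 to -130 mm of feed_jig, turned up to 12 degrees. Against the fence its centre is at x = +31.5 mm of feed_jig; at the end at y = +25 mm.
- row_block_1: Front block of the row, nearest the end stop; its front face starts 50 to 85 mm from the stop; home, its centre is at y = +145 mm of feed_jig. Same aluminium block, 40 x 30 (along the rail) x 26 mm high, about 0.085 kg, sliding easily (friction about 0.35), origin at the centre of its underside; the four stand in the channel touching one another.
- row_block_2: Second block of the row; home at y = +115 mm of feed_jig. Same aluminium block, 40 x 30 (along the rail) x 26 mm high, about 0.085 kg, sliding easily (friction about 0.35), origin at the centre of its underside; the four stand in the channel touching one another.
- row_block_3: Third block of the row; home at y = +85 mm. Same aluminium block, 40 x 30 (along the rail) x 26 mm high, about 0.085 kg, sliding easily (friction about 0.35), origin at the centre of its underside; the four stand in the channel touching one another.
- row_block_4: Last block of the row, its rear face is what the loose block pushes; home at y = +55 mm. Same aluminium block, 40 x 30 (along the rail) x 26 mm high, about 0.085 kg, sliding easily (friction about 0.35), origin at the centre of its underside; the four stand in the channel touching one another.
- driver: Red-handled screwdriver, 161 mm long, lying loose on the table beyond the far fence. Leave alone. Origin: centre of its underside.
- tape_roll: Roll of masking tape, 98 mm across, 25 mm high, lying beyond the far fence. Leave alone. Origin: centre of its underside.
- cutters: Black nippers, 129 mm long, lying loose on the robot's side of the jig. Leave alone. Origin: centre of its underside.
- blue_pliers: Blue-handled pliers, 135 mm long, lying loose beyond the right-hand end of the jig. Leave alone. Origin: centre of its underside.
Mind the look-alikes: they are no part of the job. Leave any yellow look-alike of the loose_block alone.

How it is judged:
By the outcome, as a careful person would: the job done as asked, in the order asked, and still so for the second after the job is handed in, with the robot touching nothing.
It also fails if it takes over 48 s, if anything falls off the work surface, if the arm or the gripper's body presses on something with over 40 N, if the wrist force passes 120 N, or if a joint passes its speed limit or range.

## Working session

There is one attempt and no reset: what is moved stays moved. The work goes in short steps, Python scripts to look and compute and a tool call to move; the robot and the scene stay as the last step left them, time stands still between calls to the robot, and variables do not carry over. Pictures are saved under pics/ and viewed, and the job is handed in when it is done.

Besides the shell and the picture viewer there is one more tool, called after ">>>" as a command line: name --argument value ..., lists and objects as JSON in quotes. move_arm: Moves the arm, as the interface text tells. Its arguments: {"type":"object","properties":{"plan":{"type":"array","items":{"type":"array","items":{"type":"array","items":{"type":"number"}}}},"force":{"type":"number"}},"required":["plan"]}

```bash
ls; mkdir -p pics
python3 - <<'E'
from plant import *
import cv2, numpy as np
s=get_state(); print(s)
for n in ["scene","top"]:
    im=read_camera(n); cv2.imwrite(f"pics/{n}0.png",im[:,:,::-1])
    c=get_calibration(n); print(n,c)
print(get_calibration("wrist"))
E
```

```text
pics
{'time': 0.0, 'qpos': array([ 1.07399958e+00,  2.87192243e-01,  1.57819589e+00,  1.13465636e-05,
        1.27858052e+00, -1.50013484e-01]), 'dq': array([ 9.40333303e-04, -1.14564299e-03, -1.60046328e-04,  2.01912367e-05,
        1.52727667e-03, -1.29627587e-03]), 'joint_efforts': array([ 2.44262656e-04, -4.05970538e+01, -2.92631131e+01, -5.27442478e-05,
        5.79126427e-03,  5.24773270e-06]), 'eef_pos': array([0.22907513, 0.63423882, 0.22991922]), 'tcp_rot': array([ 1.72525604e-01,  9.85004317e-01, -1.12468882e-03, -3.82692812e-04]), 'contact_force': array([-0.13581619,  0.2156451 ,  1.16189613]), 'wrist_torque': array([ 0.02675753, -0.01728765,  0.02055732]), 'opening': 0.9992424827107651}
scene {'mtx': array([[395.56598612,   0.        , 280.59158005],
       [  0.        , 395.56598612, 205.22595354],
       [  0.        ,   0.        ,   1.        ]]), 'extrinsics': array([[-0.74167161,  0.36222181, -0.56455166,  0.09128728],
       [-0.67060985, -0.38242805,  0.6356345 ,  0.52064125],
       [ 0.01434029,  0.85002597,  0.52654554,  0.49492594],
       [ 0.        ,  0.  
[... 280 characters left out ...]
      [-0.99969135, -0.01833649,  0.01676244, -0.01315153],
       [ 0.01540259,  0.07194223,  0.99728987,  1.27594816],
       [ 0.        ,  0.        ,  0.        ,  1.        ]])}
{'mtx': array([[325.1922621 ,   0.        , 279.54635301],
       [  0.        , 325.1922621 , 206.66322485],
       [  0.        ,   0.        ,   1.        ]]), 'hand_eye': array([[ 3.92723617e-04,  9.53820954e-01,  3.00375488e-01,
         7.61647895e-02],
       [ 9.99999710e-01, -5.70405607e-04,  5.03840439e-04,
        -7.73956123e-05],
       [ 6.51909431e-04,  3.00375203e-01, -9.53820902e-01,
        -1.43675858e-01],
       [ 0.00000000e+00,  0.00000000e+00,  0.00000000e+00,
         1.00000000e+00]])}
```

View pics/scene0.png

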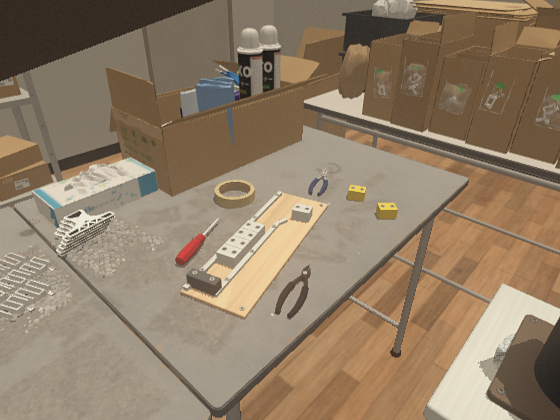

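View pics/top0.png

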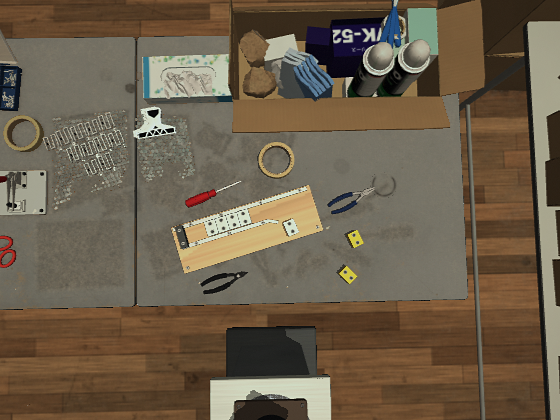

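The top view shows the jig with its end stop at about (181,237), the row at (210–248, 222), the loose aluminium block at (290,227), and yellow look-alikes at (354,239) and (347,274). Next I measure these.

```bash
cat > h.py <<'E'
from plant import *
import numpy as np, cv2
from scipy.spatial.transform import Rotation as R
def ray(cam,px):
    c=get_calibration(cam)
    K=c["mtx"];E=c["extrinsics"]
    d=np.array([(px[0]-K[0,2])/K[0,0],-(px[1]-K[1,2])/K[1,1],-1])
    return E[:3,3],E[:3,:3]@d
def toz(cam,px,z):
    o,d=ray(cam,px); return o+d*(z-o[2])/d[2]
def proj(cam,P):
    c=get_calibration(cam);K=c["mtx"];E=c["extrinsics"]
    p=E[:3,:3].T@(np.asarray(P)-E[:3,3]); x,y,z=p[0],-p[1],-p[2]
    return np.array([K[0,0]*x/z+K[0,2],K[1,1]*y/z+K[1,2]])
E
python3 - <<'E'
from h import *
Z={"fence":.012,"guide_end":.0115,"stop_face":.021,"loose_block":.008,"feed_jig":0,"row_block_1":.008}
for cam in ["top","scene"]:
    im=read_camera(cam)
    for q,z in Z.items():
        for r in pinpoint(cam,q)[:6]:
            print(cam,q,round(r["p"],2),np.round(r["centre"],1),np.round(toz(cam,r["centre"],z),4))
E
```

```text
top fence 0.81 [287.  198.5] [ 0.6252 -0.0548  0.012 ]
top guide_end 0.65 [268.8 219.4] [ 0.5698 -0.0048  0.0115]
top guide_end 0.38 [277.7 162.9] [ 0.7225 -0.0316  0.0115]
top stop_face 0.83 [184.8 235.9] [0.5297 0.2184 0.021 ]
top stop_face 0.59 [249.3 227.3] [0.5492 0.0473 0.021 ]
top loose_block 0.73 [346.9 275.2] [ 0.4166 -0.211   0.008 ]
top loose_block 0.5 [293.5 223.2] [ 0.5585 -0.0711  0.008 ]
top loose_block 0.44 [352.8 235.9] [ 0.5213 -0.23    0.008 ]
top feed_jig 0.75 [247.7 223.5] [0.5603 0.0525 0.    ]
top feed_jig 0.66 [222.6 279.4] [0.4117 0.1219 0.    ]
top feed_jig 0.21 [211.1 194.4] [0.6412 0.1506 0.    ]
top row_block_1 0.73 [236.9 222.5] [0.5632 0.0811 0.008 ]
top row_block_1 0.64 [244.3 215.7] [0.5812 0.0609 0.008 ]
top row_block_1 0.6 [215.1 227.9] [0.5498 0.1397 0.008 ]
top row_block_1 0.59 [220.7 221.7] [0.5662 0.1245 0.008 ]
top row_block_1 0.23 [286. 200.] [ 0.6215 -0.0522  0.008 ]
scene fence 0.56 [271.6 205. ] [ 0.6249 -0.0487  0.012 ]
scene guide_end 0.81 [274.3 224. ] [0.5679 0.0034 0.0115]
scene stop_face 0.58 [206.9 277.2] [0.5326 0.2149 0.021 ]
scene stop_face 0.35 [253.9 239.7] [0.5506 0.0818 0.021 ]
scene loose_block 0.65 [386.2 215.1] [ 0.4113 -0.2001  0.008 ]
scene loose_block 0.57 [301.1 214.4] [ 0.5534 -0.0698  0.008 ]
scene loose_block 0.55 [355.2 196.8] [ 0.5076 -0.221   0.008 ]
scene loose_block 0.23 [319.8 184.5] [ 0.608 -0.211  0.008]
scene feed_jig 0.87 [266.1 244.3] [0.5416 0.0563 0.    ]
scene feed_jig 0.56 [245.7 242.9] [0.5754 0.0816 0.    ]
scene row_block_1 0.96 [232.6 260.6] [0.5455 0.144  0.008 ]
scene row_block_1 0.77 [246.2 245.3] [0.5611 0.0935 0.008 ]
scene row_block_1 0.46 [252.5 237.8] [0.5699 0.0672 0.008 ]
```

Run:
```python
import cv2
im=cv2.imread("pics/top0.png"); cv2.imwrite("pics/topz.png",cv2.resize(im[170:290,160:330],None,fx=4.7,fy=4.7,interpolation=cv2.INTER_CUBIC))
```

```text
(no output)
```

View pics/topz.png

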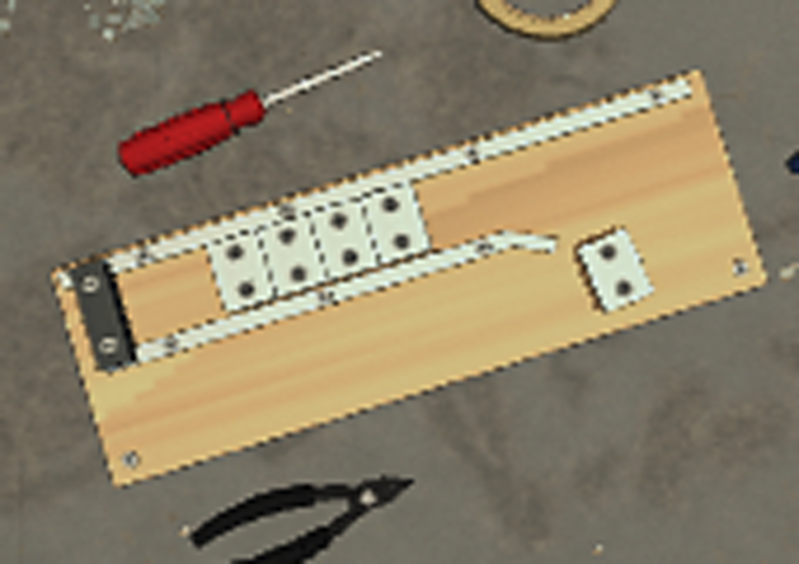

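```bash
cat >> h.py <<'E'
from scipy.optimize import least_squares
def jig2w(p,P):
    x,y,t=p; c,s=np.cos(t),np.sin(t); P=np.asarray(P,float)
    return np.stack([x+c*P[...,0]-s*P[...,1], y+s*P[...,0]+c*P[...,1], P[...,2]],-1)
def w2jig(p,W):
    x,y,t=p; c,s=np.cos(t),np.sin(t); W=np.asarray(W,float); a=W[...,0]-x;b=W[...,1]-y
    return np.stack([c*a+s*b,-s*a+c*b],-1)
E
python3 - <<'E'
from h import *
z=np.array([[55,272],[700,70],[767,283],[117,487]])/4.7+[160,170]-0.4
J=np.array([[.065,.195,.008],[.065,-.195,.008],[-.065,-.195,.008],[-.065,.195,.008]])
f=lambda p:np.concatenate([proj("top",w)-q for w,q in zip(jig2w(p,J),z)])
r=least_squares(f,[.55,.05,.3]); print(r.x,np.degrees(r.x[2]),np.round(r.fun,2))
p=r.x
for q in ["loose_block"]:
  b=np.array([[577,245],[628,226],[655,290],[605,312]])/4.7+[160,170]-.4
  W=np.array([toz("top",k,.034) for k in b]); print(W, W.mean(0), w2jig(p,W),w2jig(p,W.mean(0)))
b=np.array([[412,183],[432,248],[206,248],[226,314]])/4.7+[160,170]-.4
print(w2jig(p,np.array([toz("top",k,.034) for k in b])))
s=get_state(); print(R.from_quat(s["tcp_rot"]).as_matrix())
for P in [(.0515,-.12,.012),(.0085,-.06,.0115),(.03,.16,.021),(-.03,-.12,.008)]: print(P,jig2w(p,P),proj("top",jig2w(p,P)),proj("scene",jig2w(p,P)))
E
```

```text
[0.54646355 0.05377835 0.28457907] 16.30517950092172 [-0.91 -0.32  0.37 -0.37  0.77  0.12 -0.21  0.54]
[[ 0.5618106  -0.04060351  0.034     ]
 [ 0.57194691 -0.06945411  0.034     ]
 [ 0.53575565 -0.08381747  0.034     ]
 [ 0.52398588 -0.05553252  0.034     ]] [ 0.54837476 -0.0623519   0.034     ] [[-0.01176825 -0.09489455]
 [-0.01013952 -0.12543057]
 [-0.04890774 -0.12905542]
 [-0.05226303 -0.09860368]] [-0.03076963 -0.11199605]
[[ 0.04914496 -0.01691069]
 [ 0.01090404 -0.01683405]
 [ 0.04864803  0.1037346 ]
 [ 0.01000926  0.10373514]]
[[-9.40465344e-01  3.39889591e-01  4.65448978e-05]
 [ 3.39889594e-01  9.40465340e-01  8.88220428e-05]
 [-1.35841754e-05  9.93541795e-05 -9.99999995e-01]]
(0.0515, -0.12, 0.012) [ 0.62958264 -0.04693644  0.012     ] [284.04218621 196.92223387] [269.59756535 204.5628986 ]
(0.0085, -0.06, 0.0115) [ 0.57146689 -0.00142204  0.0115    ] [267.52563331 218.79379684] [274.60957612 222.45214048]
(0.03, 0.16, 0.021) [0.5303364  0.21576574 0.021     ] [185.79971459 235.63532994] [207.35339437 278.03449929]
(-0.03, -0.12, 0.008) [ 0.55136057 -0.06981785  0.008     ] [293.09055219 225.84902733] [301.78528386 214.74102681]
```

```bash
cat >> h.py <<'E'
PJ=np.array([0.54646,0.05378,0.28458])
def goto(tgt,p=None,yaw=True):
    "tgt in jig x,y and world z -> tool shift and turn"
    p=PJ if p is None else p
    s=get_state(); M=R.from_quat(s["tcp_rot"]).as_matrix()
    W=jig2w(p,tgt); sh=M.T@(W-s["eef_pos"])
    t=p[2]; D=np.array([[-np.cos(t),-np.sin(t),0],[-np.sin(t),np.cos(t),0],[0,0,-1.]]).T
    rv=np.degrees(R.from_matrix(M.T@D).as_rotvec())
    print("t",s["time"],"jig now",np.round(w2jig(p,s["eef_pos"]),4),"z",s["eef_pos"][2],"tgtW",np.round(W,3),"shift",np.round(sh,4),"turn",np.round(rv,2),"F",np.round(s["contact_force"],1),"open",round(s["opening"],2))
E
python3 - <<'E'
from h import *
goto([-.06,-.08,.15])
M=R.from_quat(get_state()["tcp_rot"]).as_matrix(); print(M.T@(np.array([.45,.38,.2])-get_state()["eef_pos"]))
E
```

```text
t 0.8 jig now [-0.1412  0.6467] z 0.2313778256039255 tgtW [ 0.511 -0.04   0.15 ] shift [-0.4945 -0.5387  0.0813] turn [ 1.000e-02  0.000e+00 -3.618e+01] F [-0.2 -0.7 -0.6] open 1.0
[-0.2940768  -0.1646925   0.03136546]
```

>>> move_arm --plan '[[[0,0,-5,-0.05,-0.035,0.006,0.0],[0,0,-12,-0.1,-0.07,0.012,0.0],[0,0,-20,-0.15,-0.1,0.02,0.0],[0,0,-28,-0.2,-0.13,0.025,0.0],[0,0,-36,-0.25,-0.16,0.03,0.0]]]' --force 40

```text
time: 1.42
eef_pos: [0.4111, 0.3979, 0.2015]
tcp_rot: [-0.143, 0.99, 0.0, 0.0]
contact_force: [0.7, 0.6, 0.1]
opening: -0.003
```

Run:
```python
from h import *
goto([-.06,-.08,.15])
```

```text
t 1.425 jig now [-0.0333  0.3683] z 0.20149895123888567 tgtW [ 0.511 -0.04   0.15 ] shift [ 0.0276 -0.4482  0.0513] turn [0.02 0.05 0.1 ] F [0.7 0.6 0.1] open -0.0
```

>>> move_arm --plan '[[[0,0,0,0.003,-0.055,0.005,0.0],[0,0,0,0.006,-0.11,0.01,0.0],[0,0,0,0.009,-0.17,0.015,0.0],[0,0,0,0.012,-0.23,0.02,0.0],[0,0,0,0.016,-0.29,0.03,0.0]]]'

```text
time: 2.05
eef_pos: [0.4784, 0.1134, 0.1722]
tcp_rot: [-0.143, 0.99, 0.0, 0.002]
contact_force: [1.0, 1.4, -0.1]
opening: -0.003
```

Run:
```python
from h import *
goto([-.06,-.08,.15])
```

```text
t 2.05 jig now [-0.0485  0.0763] z 0.1721816701430785 tgtW [ 0.511 -0.04   0.15 ] shift [ 0.0118 -0.1563  0.0222] turn [-0.02  0.19  0.11] F [ 1.   1.4 -0.1] open -0.0
```

>>> move_arm --plan '[[[0,0,0,0.004,-0.05,0.007,0.0],[0,0,0,0.008,-0.1,0.015,0.0],[0,0,0,0.012,-0.156,0.022,0.0],[0,0.2,0,0.012,-0.156,0.022,0.0],[0,0.2,0,0.012,-0.156,0.022,0.0]]]'

```text
time: 2.68
eef_pos: [0.511, -0.0394, 0.1502]
tcp_rot: [-0.142, 0.99, 0.0, -0.0]
contact_force: [0.0, 0.5, 0.1]
opening: -0.003
```

Run:
```python
from h import *
goto([-.06,-.08,.15])
s=get_state(); im=read_camera("wrist"); cv2.imwrite("pics/w1.png",im[:,:,::-1]); np.savez("w1.npz",pos=s["eef_pos"],q=s["tcp_rot"],im=im)
for q in ["loose_block","fence","guide_end","feed_jig"]:
    for r in pinpoint("wrist",q)[:3]: print(q,round(r["p"],2),np.round(r["centre"],1))
```

```text
t 2.675 jig now [-0.0602 -0.0795] z 0.15020660721098186 tgtW [ 0.511 -0.04   0.15 ] shift [-0.0002 -0.0005  0.0002] turn [ 0.01 -0.01  0.08] F [0.  0.5 0.1] open -0.0
loose_block 0.84 [130.2  49.9]
loose_block 0.81 [ 96.2 143.4]
loose_block 0.78 [248.3 227.5]
fence 0.65 [243.3 298. ]
guide_end 0.58 [298.1 264.5]
feed_jig 0.76 [362.4 252.1]
feed_jig 0.73 [354.5 279.6]
```

View pics/w1.png

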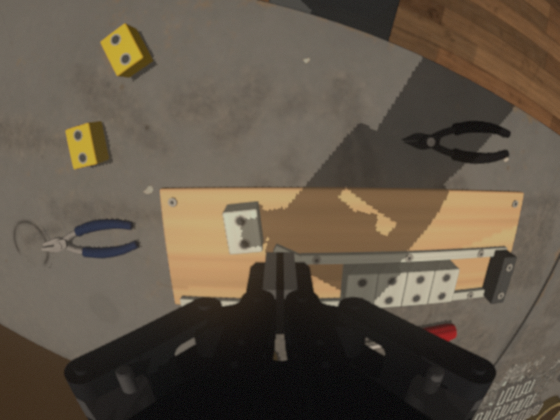

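```bash
cat >> h.py <<'E'
def wpose(s):
    T=np.eye(4);T[:3,:3]=R.from_quat(s["tcp_rot"]).as_matrix();T[:3,3]=s["eef_pos"];return T@get_calibration("wrist")["hand_eye"]
def wproj(C,P):
    K=get_calibration("wrist")["mtx"]; p=C[:3,:3].T@(np.asarray(P)-C[:3,3]); v=np.array([p[0],-p[1],-p[2]])
    r=np.hypot(v[0],v[1]); th=np.arctan2(r,v[2]); return np.array([K[0,0]*th*v[0]/r+K[0,2],K[0,0]*th*v[1]/r+K[1,2]])
def wtoz(C,px,z):
    K=get_calibration("wrist")["mtx"]; a=(np.asarray(px,float)-[K[0,2],K[1,2]])/K[0,0]; th=np.hypot(*a)
    d=np.array([np.sin(th)*a[0]/th,-np.sin(th)*a[1]/th,-np.cos(th)]); d=C[:3,:3]@d
    return C[:3,3]+d*(z-C[2,3])/d[2]
E
python3 - <<'E'
from h import *
d=np.load("w1.npz"); C=wpose(dict(tcp_rot=d["q"],eef_pos=d["pos"]))
im=d["im"][:,:,::-1].copy()
f=4; big=cv2.resize(im[170:310,150:350],None,fx=f,fy=f,interpolation=cv2.INTER_CUBIC)
pts={"c":[-.065,-.195,.008],"c3":[.065,-.195,.008],"g":[.0085,-.06,.015],"g2":[.0085,0.,.015],"f":[.0515,-.185,.016],"fb":[.0515,-.16,.016]}
for k,P in pts.items():
    u=wproj(C,jig2w(PJ,P)); print(k,u)
    cv2.drawMarker(big,tuple(int(v) for v in ((u-[150,170]+.5)*f)),(0,0,255),cv2.MARKER_CROSS,14,1)
cv2.imwrite("pics/w1z.png",big)
big=cv2.resize(im[180:315,340:530],None,fx=f,fy=f,interpolation=cv2.INTER_CUBIC)
for P in [[-.065,.195,.008],[0,.16,.036],[.06,.16,.036],[.0085,.1,.015],[.0515,.15,.016]]:
    u=wproj(C,jig2w(PJ,P)); print(u)
    cv2.drawMarker(big,tuple(int(v) for v in ((u-[340,180]+.5)*f)),(0,0,255),cv2.MARKER_CROSS,14,1)
cv2.imwrite("pics/w1y.png",big)
E
```

```text
c [158.45932183 188.04297616]
c3 [174.39744444 303.68139321]
g [300.16794571 263.51330105]
g2 [360.83681712 262.49701825]
f [179.33913682 297.9670203 ]
fb [202.15383647 299.1962791 ]
[523.71971234 191.53076632]
[504.24653605 256.59547195]
[490.19288901 303.77840202]
[449.27384423 258.58041065]
[477.19267891 289.59752344]
```

View pics/w1z.png

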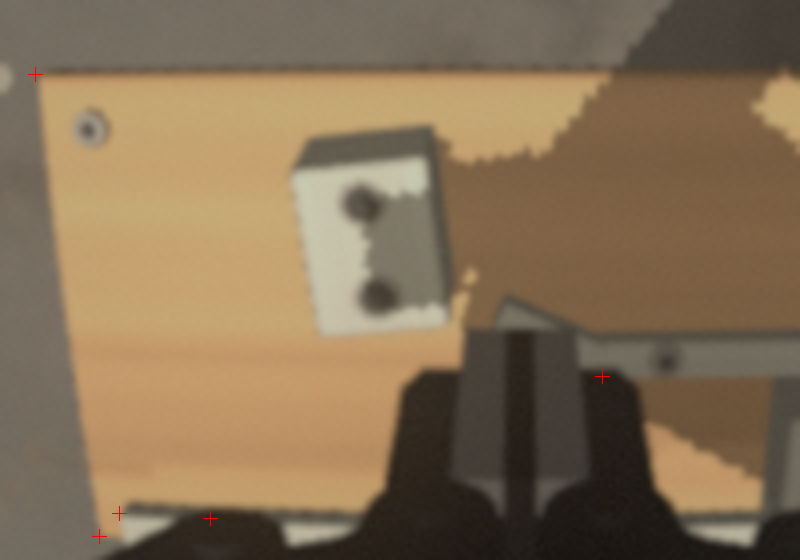

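View pics/w1y.png

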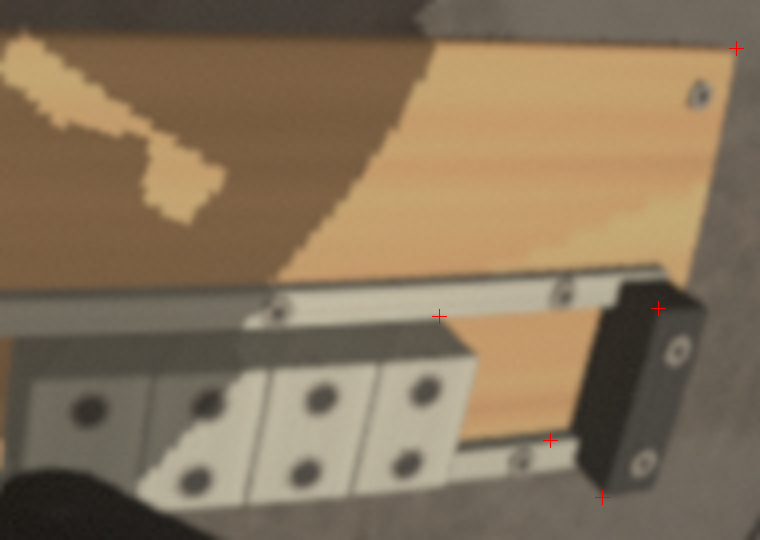

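Run:
```python
from h import *
d=np.load("w1.npz"); C=wpose(dict(tcp_rot=d["q"],eef_pos=d["pos"]))
b=np.array([[292,170],[428,157],[450,322],[320,335]])/4+[150,170]-.5
w=np.array([w2jig(PJ,wtoz(C,k,.034)) for k in b]); print(w,w.mean(0))
e=w[1]-w[0];print(np.linalg.norm(e),np.linalg.norm(w[3]-w[0]),np.degrees(np.arctan2(-e[0],e[1])))
for k,z in [((42,71),.008),((130,512),.016),((600,335),.015)]: print(w2jig(PJ,wtoz(C,np.array(k)/4+[150,170]-.5,z)))
b=np.array([[475,356],[452,484],[30,380]])/4+[340,180]-.5
print([w2jig(PJ,wtoz(C,k,.034)) for k in b])
goto([-.085,-.110,.15])
```

```text
[[-0.04998938 -0.12851358]
 [-0.052961   -0.09935322]
 [-0.01479609 -0.09535975]
 [-0.01124171 -0.12449405]] [-0.03224705 -0.11193015]
0.029311383790952043 0.03895560282548709 5.818704028920535
[-0.06575545 -0.19332078]
[ 0.05069765 -0.18191767]
[-0.00252412 -0.06093427]
[array([0.01069533, 0.10166263]), array([0.04995255, 0.10501676]), array([ 0.01086077, -0.01744076])]
t 2.925 jig now [-0.0599 -0.0786] z 0.1503917003174251 tgtW [ 0.496 -0.076  0.15 ] shift [ 0.0252 -0.0313  0.0004] turn [-0.03  0.01  0.23] F [-0.2 -0.5 -0.3] open 0.0
```

>>> move_arm --plan '[[[0,0,0,0.015,-0.02,0.02,0.0],[0,0,0,0.026,-0.033,0.06,0.0],[0,0,0,0.026,-0.033,0.1,0.0],[0,0,0.2,0.026,-0.033,0.135,0.0],[0,0,0.2,0.026,-0.033,0.135,0.0]]]'

```text
time: 3.55
eef_pos: [0.493, -0.0759, 0.0129]
tcp_rot: [-0.143, 0.99, 0.001, -0.003]
contact_force: [-0.8, 0.0, -0.2]
opening: -0.003
```

Run:
```python
from h import *
goto([-.02,-.112,.014])
im=read_camera("wrist"); cv2.imwrite("pics/w2.png",im[:,:,::-1])
im=read_camera("scene"); cv2.imwrite("pics/s2.png",cv2.resize(im[160:280,180:360,::-1],None,fx=4,fy=4,interpolation=cv2.INTER_CUBIC))
```

```text
t 3.55 jig now [-0.0877 -0.1094] z 0.012852823845459726 tgtW [ 0.559 -0.059  0.014] shift [-0.0677 -0.0027 -0.0015] turn [ 0.21 -0.31  0.1 ] F [-0.8  0.  -0.2] open -0.0
```

View pics/w2.png

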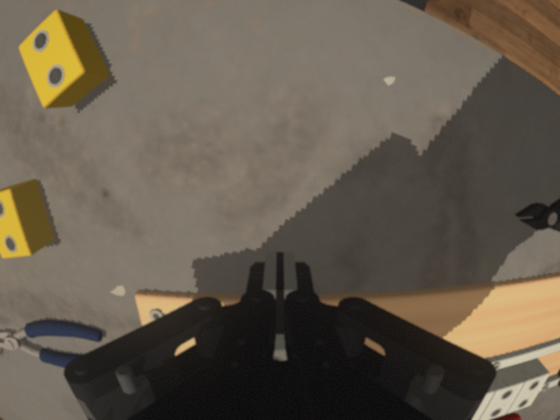

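View pics/s2.png

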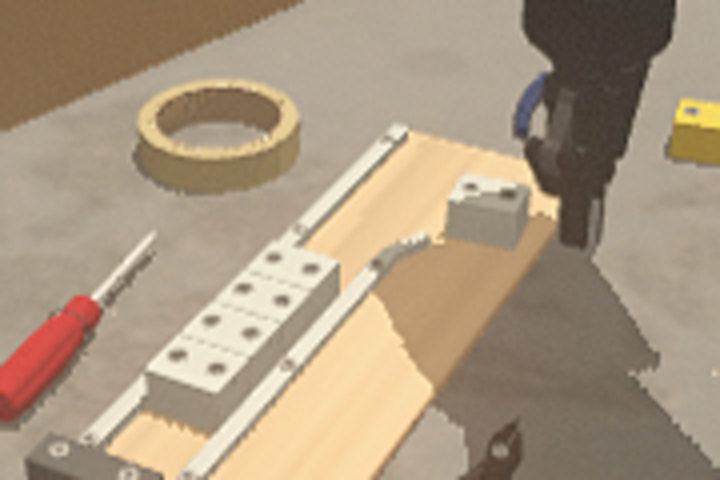

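>>> move_arm --plan '[[[-0.2,-0.3,0,-0.017,-0.0027,-0.0015,0.0],[0,-0.3,0,-0.028,-0.0027,-0.0015,0.0],[0,-0.3,0,-0.038,-0.0027,-0.0015,0.0],[0,-0.3,0,-0.048,-0.0027,-0.0015,0.0],[0,-0.3,0,-0.056,-0.0027,-0.0015,0.0]]]'

```text
time: 4.28
eef_pos: [0.5512, -0.0637, 0.0179]
tcp_rot: [-0.143, 0.99, -0.0, 0.003]
contact_force: [-0.6, -0.6, 0.8]
opening: 0.0
```

Run:
```python
from h import *
goto([-.0,-.112,.014])
im=read_camera("scene"); cv2.imwrite("pics/s3.png",cv2.resize(im[160:280,180:360,::-1],None,fx=4,fy=4,interpolation=cv2.INTER_CUBIC))
```

```text
t 4.275 jig now [-0.0285 -0.1141] z 0.017864642646110655 tgtW [ 0.578 -0.054  0.014] shift [-0.0284  0.002   0.004 ] turn [-0.06  0.35  0.1 ] F [-0.6 -0.6  0.8] open 0.0
```

View pics/s3.png

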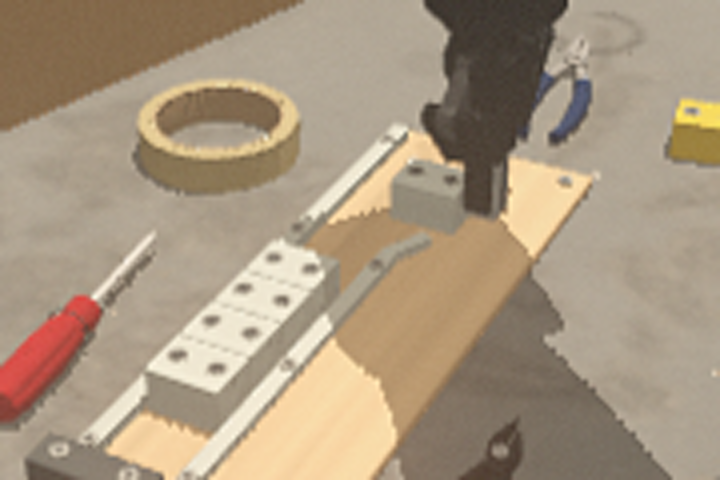

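>>> move_arm --plan '[[[0,0.3,0,-0.006,0.002,0.004,0.0],[0,0.3,0,-0.011,0.002,0.004,0.0],[0,0.3,0,-0.016,0.002,0.004,0.0],[0,0.3,0,-0.02,0.002,0.004,0.0],[0,0.3,0,-0.022,0.002,0.004,0.0]]]'

```text
time: 4.95
eef_pos: [0.5729, -0.0556, 0.0143]
tcp_rot: [-0.143, 0.99, -0.001, 0.001]
contact_force: [-1.0, -0.4, 0.7]
opening: -0.003
```

Run:
```python
from h import *
goto([-.0,-.112,.014])
im=read_camera("scene"); cv2.imwrite("pics/s4.png",cv2.resize(im[160:280,180:360,::-1],None,fx=4,fy=4,interpolation=cv2.INTER_CUBIC))
im=read_camera("top"); cv2.imwrite("pics/t4.png",cv2.resize(im[170:290,160:330,::-1],None,fx=4,fy=4,interpolation=cv2.INTER_CUBIC))
```

```text
t 4.95 jig now [-0.0053 -0.1124] z 0.01427072777369768 tgtW [ 0.578 -0.054  0.014] shift [-0.0053  0.0004  0.0003] turn [-0.09  0.13  0.1 ] F [-1.  -0.4  0.7] open -0.0
```

View pics/s4.png

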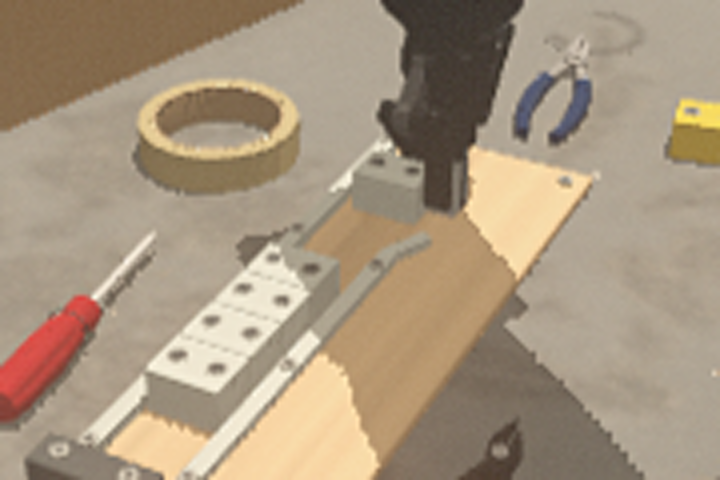

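View pics/t4.png

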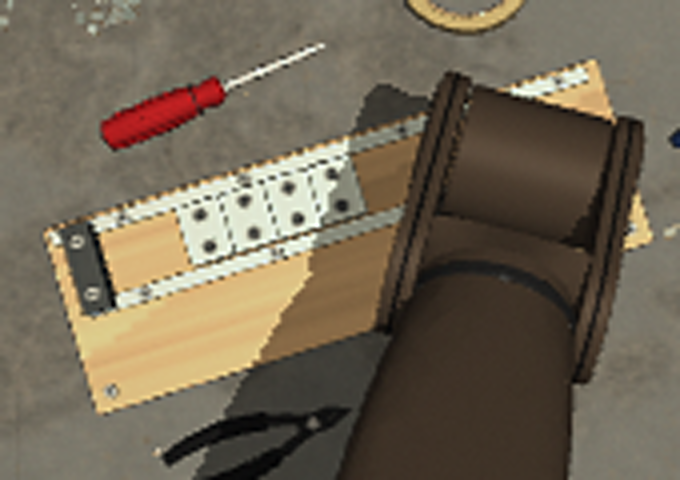

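>>> move_arm --plan '[[[0,0,0,-0.001,0,0.0,0.0],[0,0,0,-0.002,0,0.0,0.0],[0,0,0,-0.003,0,0.0,0.0],[0,0,0,-0.004,0,0.0,0.0],[0,0,0,-0.005,0,0.0,0.0]]]'

```text
time: 5.68
eef_pos: [0.5777, -0.0541, 0.0143]
tcp_rot: [-0.143, 0.99, -0.001, 0.001]
contact_force: [-0.5, -0.7, 0.1]
opening: 0.001
```

Run:
```python
from h import *
goto([-.0,-.112,.014])
im=read_camera("scene"); cv2.imwrite("pics/s5.png",cv2.resize(im[180:230,240:320,::-1],None,fx=9,fy=9,interpolation=cv2.INTER_CUBIC))
```

```text
t 5.675 jig now [-0.0003 -0.1123] z 0.014303415073526799 tgtW [ 0.578 -0.054  0.014] shift [-0.0003  0.0003  0.0003] turn [-0.09  0.14  0.1 ] F [-0.5 -0.7  0.1] open 0.0
```

View pics/s5.png

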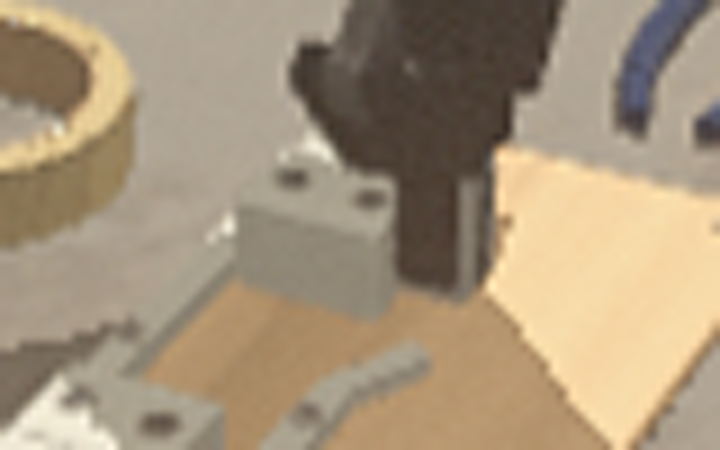

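>>> move_arm --plan '[[[0,0,0,-0.0005,0,0.0,0.0],[0,0,0,-0.001,0,0.0,0.0],[0,0,0,-0.0015,0,0.0,0.0],[0,0,0,-0.002,0,0.0,0.0],[0,0,0,-0.002,0,0.0,0.0]]]'

```text
time: 6.35
eef_pos: [0.5785, -0.0538, 0.0141]
tcp_rot: [-0.143, 0.99, -0.001, -0.0]
contact_force: [-5.6, -2.8, 3.7]
opening: 0.001
```

Run:
```python
from h import *
goto([-.0,-.112,.014])
```

```text
t 6.35 jig now [ 0.0005 -0.1123] z 0.014148638387942884 tgtW [ 0.578 -0.054  0.014] shift [0.0005 0.0003 0.0001] turn [-0.05 -0.05  0.13] F [-5.6 -2.8  3.7] open 0.0
```

>>> move_arm --plan '[[[0,0,0,0.004,0,0,0.0],[0,0,0,0.015,0,0.0,0.0],[0,0,0,0.03,-0.01,-0.006,0.0],[0,0,0,0.03,-0.035,-0.006,0.0],[0,0,0,0.03,-0.058,-0.006,0.0]]]'

```text
time: 6.98
eef_pos: [0.5671, -0.1203, 0.0209]
tcp_rot: [-0.143, 0.99, -0.001, 0.001]
contact_force: [0.8, 0.2, 0.0]
opening: 0.001
```

Run:
```python
from h import *
goto([.0315,-.170,.019])
im=read_camera("scene"); cv2.imwrite("pics/s6.png",cv2.resize(im[180:250,230:330,::-1],None,fx=8,fy=8,interpolation=cv2.INTER_CUBIC))
```

```text
t 6.975 jig now [-0.0291 -0.1728] z 0.020943549668268724 tgtW [ 0.624 -0.101  0.019] shift [-0.0606  0.0027  0.002 ] turn [-0.13  0.04  0.08] F [0.8 0.2 0. ] open 0.0
```

View pics/s6.png

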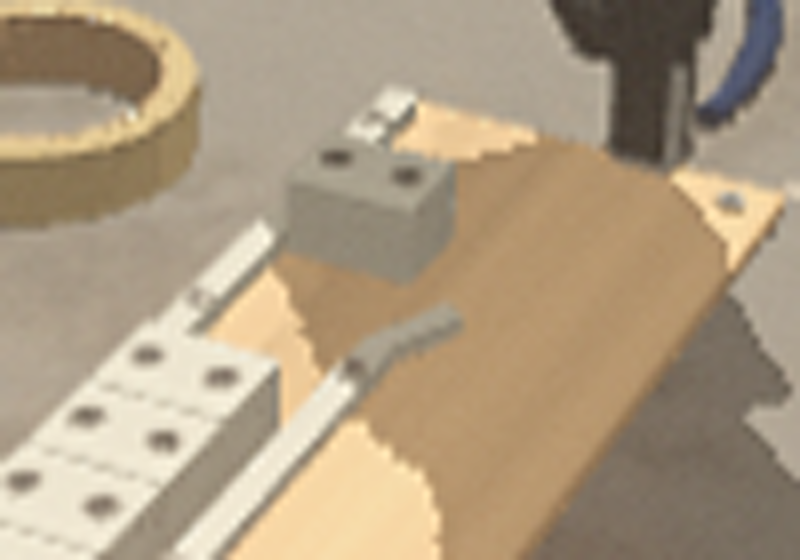

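The scene view shows the loose block squarely against the fence at about (275,202) in the full image, with its far edge parallel to the bar. Next I go round behind it.

>>> move_arm --plan '[[[0,0,0,-0.015,0.002,0.001,0.0],[0,0,0,-0.03,0.002,0.001,0.0],[0,0,0,-0.045,0.002,0.001,0.0],[0,0,0,-0.06,0.002,0.001,0.0],[0,0,0,-0.06,0.003,0.001,0.0]]]'

```text
time: 7.65
eef_pos: [0.6265, -0.1025, 0.0206]
tcp_rot: [-0.142, 0.99, -0.002, 0.002]
contact_force: [0.1, 0.2, 0.1]
opening: -0.0
```

Run:
```python
from h import *
goto([.031,-.146,.019])
s=get_state(); im=read_camera("wrist"); cv2.imwrite("pics/w7.png",im[:,:,::-1])
im=read_camera("scene"); cv2.imwrite("pics/s7.png",cv2.resize(im[160:230,230:330,::-1],None,fx=8,fy=8,interpolation=cv2.INTER_CUBIC))
```

```text
t 7.65 jig now [ 0.0329 -0.1724] z 0.020555579712103908 tgtW [ 0.617 -0.078  0.019] shift [0.0019 0.0265 0.0014] turn [-0.29  0.16  0.08] F [0.1 0.2 0.1] open -0.0
```

View pics/w7.png

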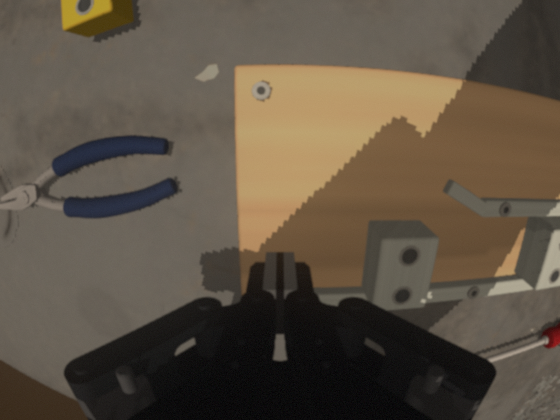

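View pics/s7.png

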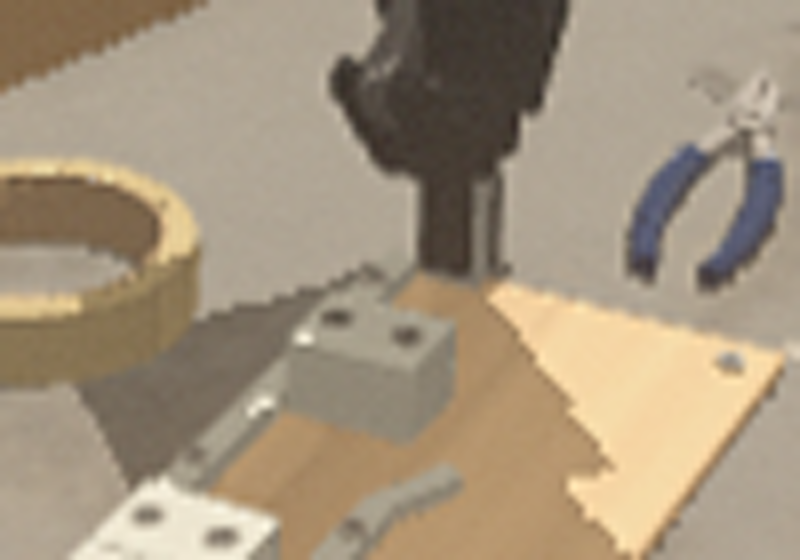

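>>> move_arm --plan '[[[-0.2,0,0,0.001,0.01,0.001,0.0],[-0.2,0.1,0,0.0015,0.02,0.001,0.0],[-0.2,0.1,0,0.0015,0.028,0.001,0.0],[-0.2,0.1,0,0.0015,0.034,0.001,0.0],[-0.2,0.1,0,0.0015,0.04,0.001,0.0]]]'

```text
time: 8.38
eef_pos: [0.6122, -0.0644, 0.0191]
tcp_rot: [-0.142, 0.99, -0.001, -0.0]
contact_force: [-0.2, -0.6, 0.9]
opening: 0.001
```

Run:
```python
from h import *
goto([.031,-.100,.019])
s=get_state(); im=read_camera("wrist"); cv2.imwrite("pics/w8.png",im[:,:,::-1])
im=read_camera("scene"); cv2.imwrite("pics/s8.png",cv2.resize(im[160:230,230:330,::-1],None,fx=8,fy=8,interpolation=cv2.INTER_CUBIC))
```

```text
t 8.375 jig now [ 0.0299 -0.1319] z 0.019145920904818196 tgtW [ 0.604 -0.033  0.019] shift [-0.0011  0.0319  0.0001] turn [-0.06 -0.02  0.05] F [-0.2 -0.6  0.9] open 0.0
```

View pics/w8.png

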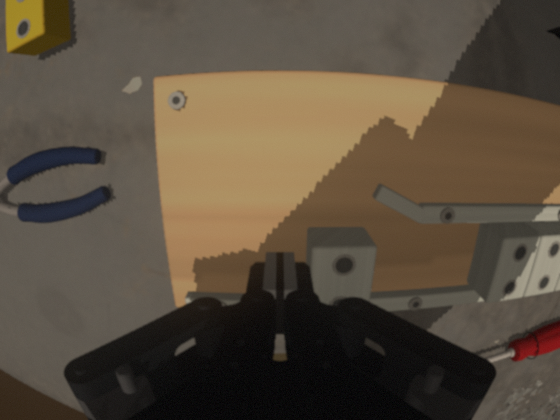

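View pics/s8.png

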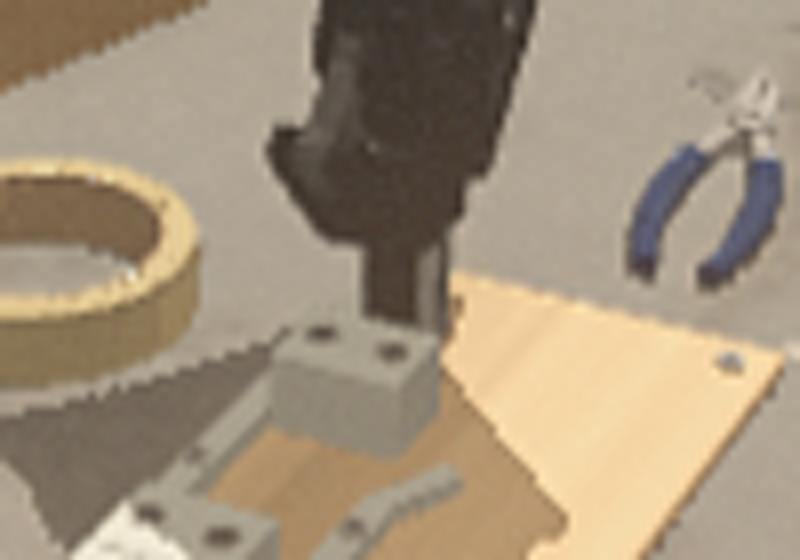

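>>> move_arm --plan '[[[0,0,0,-0.0005,0.01,0,0.0],[0,0,0,-0.001,0.021,0,0.0],[0,0,0,-0.001,0.033,0,0.0],[0,0,0,-0.001,0.044,0,0.0],[0,0,0,-0.001,0.052,0,0.0]]]'

```text
time: 9.1
eef_pos: [0.5981, -0.013, 0.019]
tcp_rot: [-0.143, 0.99, -0.0, -0.0]
contact_force: [-0.3, -0.0, 0.2]
opening: 0.005
```

Run:
```python
from h import *
goto([.031,-.060,.019])
s=get_state(); im=read_camera("wrist"); cv2.imwrite("pics/w9.png",im[:,:,::-1])
```

```text
t 9.1 jig now [ 0.0308 -0.0786] z 0.018962899891836926 tgtW [0.593 0.005 0.019] shift [-0.0002  0.0186 -0.    ] turn [-0.03 -0.03  0.1 ] F [-0.3 -0.   0.2] open 0.0
```

View pics/w9.png

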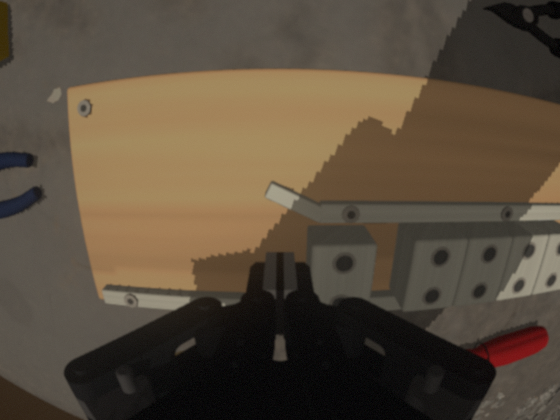

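>>> move_arm --plan '[[[0,0,0,0,0.005,0,0.0],[0,0,0,0,0.009,0,0.0],[0,0,0,0,0.011,0,0.0],[0,0,0,0,0.0125,0,0.0],[0,0,0,0,0.014,0,0.0]]]'

```text
time: 9.78
eef_pos: [0.5939, 0.0011, 0.0189]
tcp_rot: [-0.143, 0.99, 0.0, -0.0]
contact_force: [0.5, -0.5, 0.6]
opening: 0.001
```

Run:
```python
from h import *
goto([.031,-.060,.019])
s=get_state(); im=read_camera("wrist"); cv2.imwrite("pics/w10.png",cv2.resize(im[180:320,260:560,::-1],None,fx=2.6,fy=2.6))
```

```text
t 9.775 jig now [ 0.0307 -0.0639] z 0.018851141048155228 tgtW [0.593 0.005 0.019] shift [-0.0003  0.0039 -0.0001] turn [ 0.01 -0.05  0.11] F [ 0.5 -0.5  0.6] open 0.0
```

View pics/w10.png

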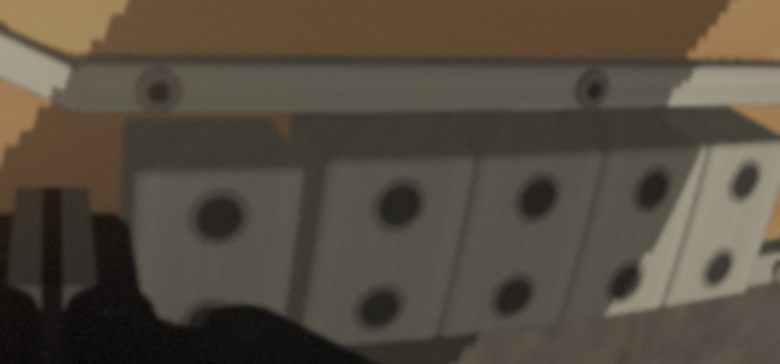

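>>> move_arm --plan '[[[0,0,0,0,0.001,0,0.0],[0,0,0,0,0.002,0,0.0],[0,0,0,0,0.003,0,0.0],[0,0,0,0,0.0045,0,0.0],[0,0,0,0,0.006,0,0.0]]]'

```text
time: 10.45
eef_pos: [0.5923, 0.0068, 0.0189]
tcp_rot: [-0.143, 0.99, -0.0, -0.0]
contact_force: [0.1, -1.6, -0.6]
opening: -0.001
```

Run:
```python
from h import *
goto([.031,-.030,.019])
s=get_state(); im=read_camera("wrist"); cv2.imwrite("pics/w11.png",cv2.resize(im[180:320,260:560,::-1],None,fx=2.6,fy=2.6))
```

```text
t 10.45 jig now [ 0.0308 -0.058 ] z 0.01890533378909239 tgtW [0.585 0.034 0.019] shift [-0.0003  0.028  -0.0001] turn [-0.02 -0.04  0.12] F [ 0.1 -1.6 -0.6] open -0.0
```

View pics/w11.png

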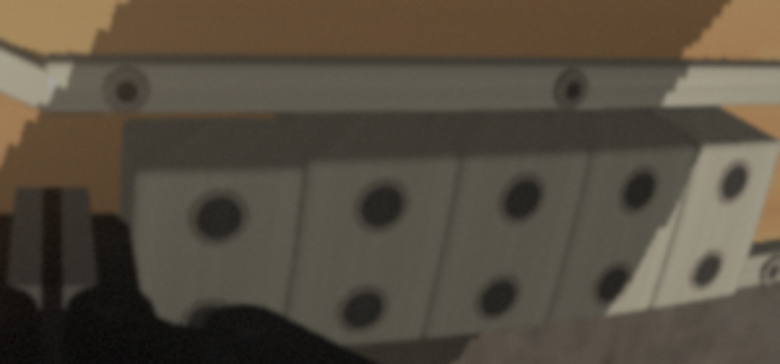

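>>> move_arm --plan '[[[0,0,0,0,0.003,0,0.0],[0,0,0,0,0.008,0,0.0],[0,0,0,0,0.014,0,0.0],[0,0,0,0,0.02,0,0.0],[0,0,0,0,0.026,0,0.0]]]'

```text
time: 11.12
eef_pos: [0.5847, 0.0324, 0.0189]
tcp_rot: [-0.143, 0.99, -0.0, -0.0]
contact_force: [-0.1, -3.0, -0.7]
opening: 0.005
```

Run:
```python
from h import *
goto([.031,-.003,.019])
s=get_state(); im=read_camera("wrist"); cv2.imwrite("pics/w12.png",cv2.resize(im[180:320,260:560,::-1],None,fx=2.6,fy=2.6))
```

```text
t 11.125 jig now [ 0.0307 -0.0312] z 0.018883355512840965 tgtW [0.577 0.06  0.019] shift [-0.0004  0.0282 -0.0001] turn [-0.   -0.04  0.13] F [-0.1 -3.  -0.7] open 0.01
```

View pics/w12.png

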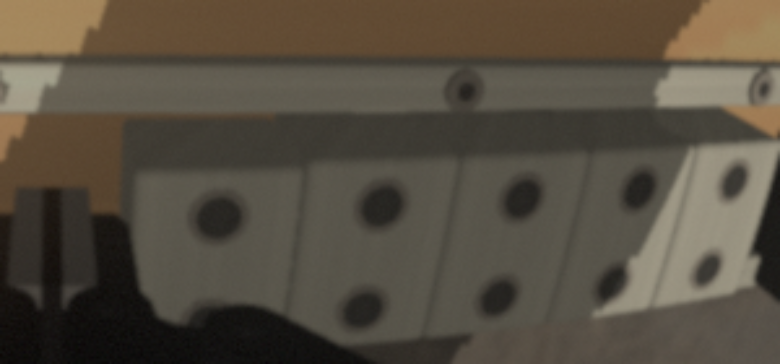

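The train moves together with no gaps, and about 28 mm remain. Next I push on, slowing near the end.

>>> move_arm --plan '[[[0,0,0,0,0.006,0,0.0],[0,0,0,0,0.012,0,0.0],[0,0,0,0,0.017,0,0.0],[0,0,0,0,0.021,0,0.0],[0,0,0,0,0.0235,0,0.0]]]'

```text
time: 11.8
eef_pos: [0.5776, 0.0559, 0.0188]
tcp_rot: [-0.143, 0.99, 0.0, -0.001]
contact_force: [1.4, -1.6, -0.3]
opening: 0.005
```

Run:
```python
from h import *
goto([.031,-.003,.019])
s=get_state(); im=read_camera("wrist"); cv2.imwrite("pics/w13.png",cv2.resize(im[180:320,260:560,::-1],None,fx=2.6,fy=2.6))
```

```text
t 11.8 jig now [ 0.0305 -0.0067] z 0.018787563766817228 tgtW [0.577 0.06  0.019] shift [-0.0005  0.0037 -0.0002] turn [ 0.04 -0.07  0.15] F [ 1.4 -1.6 -0.3] open 0.01
```

View pics/w13.png

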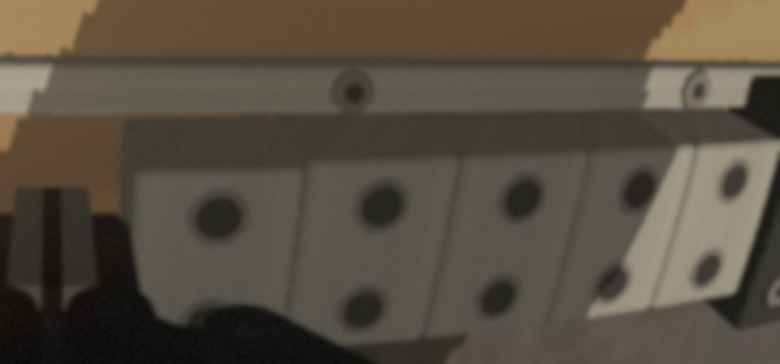

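>>> move_arm --plan '[[[0,0,0,0,0.001,0,0.0],[0,0,0,0,0.0015,0,0.0],[0,0,0,0,0.0022,0,0.0],[0,0,0,0,0.003,0,0.0],[0,0,0,0,0.0035,0,0.0]]]'

```text
time: 12.48
eef_pos: [0.5766, 0.0594, 0.0188]
tcp_rot: [-0.143, 0.99, 0.0, -0.001]
contact_force: [0.4, -3.6, 0.2]
opening: -0.0
```

Run:
```python
from h import *
goto([.031,-.003,.019])
```

```text
t 12.475 jig now [ 0.0305 -0.0031] z 0.018824171825601452 tgtW [0.577 0.06  0.019] shift [-0.0005  0.0001 -0.0002] turn [ 0.04 -0.06  0.16] F [ 0.4 -3.6  0.2] open -0.0
```

>>> move_arm --plan '[[[0,0,0,0,0.0005,0,0.0],[0,0,0,0,0.001,0,0.0],[0,0,0,0,0.0015,0,0.0],[0,0,0,0,0.002,0,0.0],[0,0,0,0,0.002,0,0.0]]]'

```text
time: 13.1
eef_pos: [0.5767, 0.0596, 0.0191]
tcp_rot: [-0.144, 0.99, -0.001, -0.0]
contact_force: [1.3, -8.3, 0.2]
opening: -0.004
```

Run:
```python
from h import *
goto([.031,-.003,.019])
s=get_state(); im=read_camera("wrist"); cv2.imwrite("pics/w14.png",cv2.resize(im[180:320,260:560,::-1],None,fx=2.6,fy=2.6))
```

```text
t 13.1 jig now [ 0.0307 -0.0029] z 0.019121887416396803 tgtW [0.577 0.06  0.019] shift [-0.0003 -0.0001  0.0001] turn [-0.15 -0.03  0.21] F [ 1.3 -8.3  0.2] open -0.0
```

View pics/w14.png

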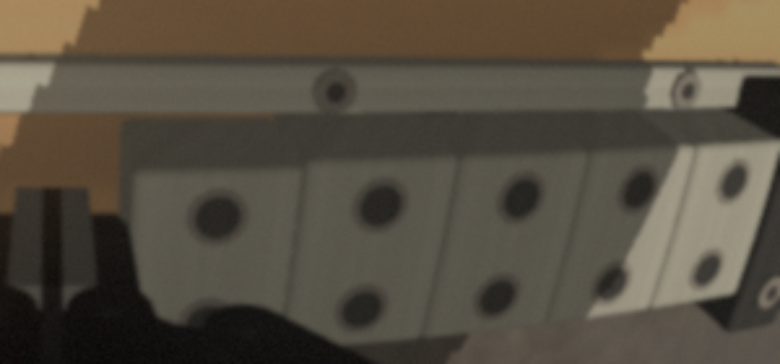

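>>> move_arm --plan '[[[0,0,0,0,-0.003,0,0.0],[0,0,0,0,-0.012,0,0.0],[0,0,0,0,-0.03,0,0.0],[0,0,0,0,-0.05,-0.02,0.0],[0,0,0,0,-0.06,-0.06,0.0]]]'

```text
time: 13.78
eef_pos: [0.5925, 0.0009, 0.0778]
tcp_rot: [-0.143, 0.99, -0.0, -0.002]
contact_force: [0.3, 0.0, 0.1]
opening: -0.004
```

>>> move_arm --plan '[[[0,0,0,0.02,-0.02,-0.04,0.0],[0,0,0,0.05,-0.03,-0.07,0.0],[0,0,0,0.09,-0.03,-0.08,0.0],[0,0,0,0.11,-0.03,-0.08,0.0],[0,0,0,0.11,-0.03,-0.08,0.0]]]'

```text
time: 14.4
eef_pos: [0.4951, -0.0597, 0.1585]
tcp_rot: [-0.142, 0.99, -0.0, -0.002]
contact_force: [-0.3, 0.2, 0.0]
opening: 0.003
```

Run:
```python
from h import *
goto([-.08,-.09,.16])
s=get_state(); im=read_camera("wrist"); cv2.imwrite("pics/w15.png",im[:,:,::-1]); np.savez("w15.npz",pos=s["eef_pos"],q=s["tcp_rot"],im=im)
cv2.imwrite("pics/w15z.png",cv2.resize(im[210:320,280:480,::-1],None,fx=4,fy=4,interpolation=cv2.INTER_CUBIC))
im=read_camera("scene"); cv2.imwrite("pics/s15.png",cv2.resize(im[180:310,170:340,::-1],None,fx=4.5,fy=4.5,interpolation=cv2.INTER_CUBIC))
im=read_camera("top"); cv2.imwrite("pics/t15.png",cv2.resize(im[170:290,160:330,::-1],None,fx=4.7,fy=4.7,interpolation=cv2.INTER_CUBIC))
```

```text
t 14.4 jig now [-0.0811 -0.0945] z 0.15853769890774955 tgtW [ 0.495 -0.055  0.16 ] shift [-0.0011  0.0045 -0.0015] turn [-0.01 -0.25  0.03] F [-0.3  0.2  0. ] open 0.0
```

View pics/w15.png

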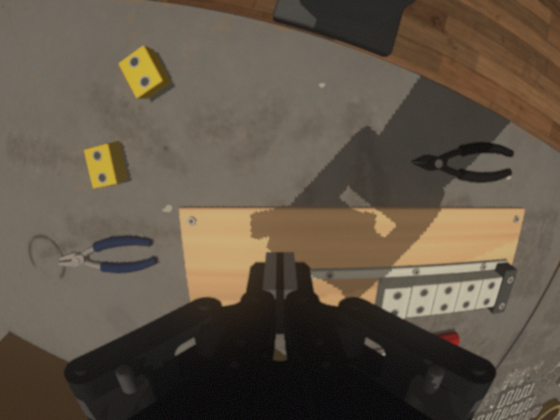

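View pics/t15.png

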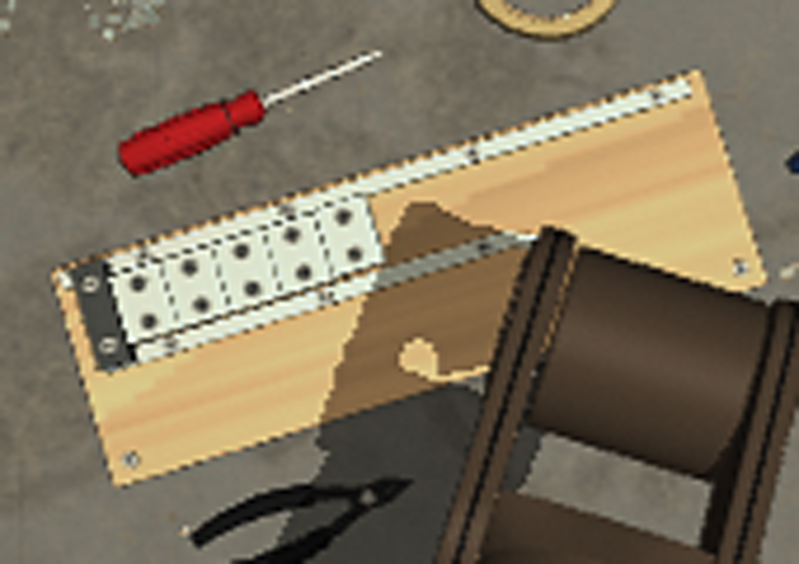

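View pics/s15.png

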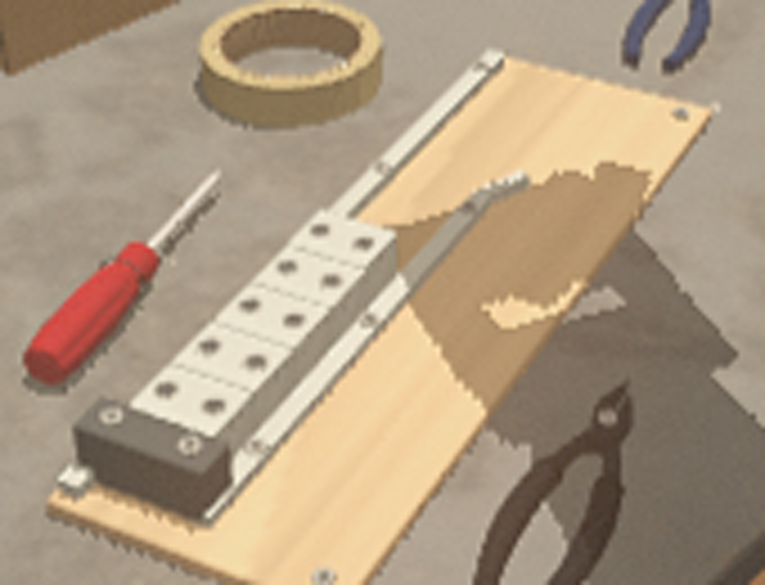

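All five blocks stand against the stop with no visible gaps. In the enlarged top view the train runs from about x=112 to x=378. I check the rear face by number and then hand in.

Run:
```python
from h import *
b=np.array([[366,194],[385,262],[112,275],[134,342]])/4.7+[160,170]-.4
print(w2jig(PJ,np.array([toz("top",k,.034) for k in b])))
ticket.sign_off()
```

```text
[[0.05092617 0.00952144]
 [0.01126873 0.01057354]
 [0.04984942 0.15807665]
 [0.01040126 0.15706721]]
the job is handed in; nothing more can be done
```

The loose block is against the far fence, and all five blocks are home against the end stop as one train. I handed the job in at about 14.5 s of the 48 s allowed.

- **Cross push:** I pushed the loose block across the open board with closed fingers at low height. It met the fence at the predicted place, with the contact force rising to about 6 N.
- **Rail push:** I went round behind the block and crept up to the row so it would not be knocked apart. I then pushed the train along until it stopped against the end stop, where the force rose to about 8 N, and pulled straight back before lifting.
- **Last checks:** In the top, scene and wrist pictures:
    - The five blocks stand in line with no visible gaps.
    - The tools and tape roll lie where they were. The yellow look-alikes, seen in the wrist picture, do too.
    - The rear face of the loose block measured y ≈ +9.5 to +10.6 mm of the jig, where +10 is wanted.
    - The front edge of the train measured y ≈ 157 to 158 mm, where 160 is wanted. The top camera resolves about 2.6 mm per pixel and the calibration is good to about 2 mm, so I put this down to measurement error, given the force at the stop.
- **Not measured directly:** I did not measure the loose block's final contact with the fence separately. Its far top edge read x ≈ 51 mm, where 51.5 is wanted.

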